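File the flux tins into the bench rack and shut its gate

ROBOT

A 6-joint arm with a two-finger parallel gripper is mounted at the origin on the work surface. World frame = base frame: x ahead of the robot, y to its left, z up, the work surface at z = 0. Lengths are in m, angles in degrees, forces in N, time in s.
With the tool pointing down it reaches from about 0.375 to 0.9 m from the base axis. Payload 3.1 kg.
Tool frame: the origin (TCP) lies on the centre line of the jaws, within the pads' length; the fingertips stand 19 mm ahead of it and the grasp point (between the pads) is the TCP (tips_ahead is the distance from the TCP to the fingertips, in m); z points along the fingers, y is the line along which they close (so a half turn about z gives the same grasp; the last joint's range is limited). The gripper opens to 87 mm and grips with 3 to 60 N. Pads are 19 mm wide; open, the fingers measure 117 mm over their backs; the gripper's body (75 mm by 190 mm) begins 51 mm behind the grasp point.
Start: joints at [63.971, 30.224, 82.088, -0, 67.689, -10.227], TCP at [0.17, 0.601, 0.216] pointing down, gripper open.
Joint ranges: [-176.69, 176.69], [-43.24, 126.21], [12.49, 139.97], [-82, 262], [0, 151.66], [-163.58, 163.58]. Speed limits (degrees/s): [159.86, 159.86, 180, 180, 180, 180].

INTERFACE

Orientations are given as a 3x3 rotation matrix whose columns are the frame's x, y, z axes.
In Python, from rig import read_state, capture, hand_in, trace, landmark_of, tips_ahead gives the robot as it stands.
- The arm moves only by the shell command python3 -m jog 'ROWS'. ROWS is JSON, a list of rows, each an object of numbers: "tx", "ty", "tz": the shift along the tool's x, y, z in cm; "roll": the turn about the tool's z in rad; "jaw": the opening, from 0 (shut) to 1 (fully open). A call has 1 to 8 rows; each row shifts and turns the commanded pose from where the row before left it, along the tool's axes as they then stand; what a row does not reach is not made up. A row lasts 1/10 s, in which the tool goes at most 50 mm and 8.59 degrees, less where a joint would pass 70% of its speed; a pose out of reach is approached as far as the arm can. A call with a gripper value outside its range is refused whole. The fingers move at their own pace and stop on an object; the grip force is fixed at half the most. Time passes only in rows, so rows that do not move let the fingers close. It gives the time, the measured TCP pose, the force, the opening and the grip force at its end, in the units of the state.
- read_state(): the state, without advancing time (a new reading comes with each control period).
- capture(name): name is "scene" or "side" or "wrist"; returns a dict with "img" (384x512x3 uint8, red, green, blue), "vertical_fov" (degrees; the focal length in pixels is half the picture's height over the tangent of half this angle, whatever the lens; pixels are square), "cx", "cy" (the principal point, pixels), "cam_to_world" (4x4, takes a point from camera to world coordinates); the wrist camera has in their place "tool_from_camera" (4x4, takes a point from camera to tool coordinates, whose origin is the TCP and whose axes are the flange's). Camera axes: x right, y up, looking along -z (the intrinsics and any distortion apply to the point x, -y, -z); pixel columns grow to the right and rows downward; lengths in m; the calibration is good to about 2 mm. A picture is of the moment at which its call begins: read the wrist's pose just before it. There is no depth.
- hand_in(): hands the job in; it is judged then, once.
Trained networks look in the newest picture that a camera, given by its name, has taken for a name from the list of things; names that differ only in an ending like _2 or _b are one class to them, and where a whole thing is asked for, a point or a joint stands for the part that bears it (a point fixed in the world has none). Each returns a list of dicts, best first, with "p" (0 to 1); they miss things now and then, are a little off and sometimes report something else, mostly with a low value. They report only what shows in the picture. A call takes as long as a camera call. They do not tell look-alikes from the thing itself.
- trace(camera, thing): "pixels" (384x512 bool, what is visible of it) and "bbox" ([left, top, width, height] in pixels, round what is visible of it).
- landmark_of(camera, thing): "point" ([row, column] in pixels: a listed point, or the origin of a listed thing).
The state is a dict: "time_s": time; "joint_positions": joint angles; "qvel": joint speeds; "tau": joint torques, N m; "position": TCP position; "tcp_rot": TCP orientation; "force": force on the tool from outside, world axes, zero at the start; "moment": the same for the moment, N m; "opening": opening from 0.0 (shut) to 1.0 (fully open); "grasp_force": force on a finger pad.
Only numpy, scipy, OpenCV 4.12 (cv2) and the standard library are available. Lean on these libraries where they do the work, as an engineer would, in place of code of your own. Each camera call takes 0.05 s, during which the arm holds its last target. There are 200 camera calls.

TASK

Push the three tins one by one across the bench into the wooden rack, so that they stand in single file between its rails with the red-lidded (opened) tin last, next to the gate, and then swing the yellow gate fully shut across the mouth behind them. Keep the tins upright and sliding on the bench, do not lift them, and leave the other things on the bench where they are.

Things in the scene. Friction and masses are not known exactly. Their poses are not given: they have to be found in the camera images.
- rack: fixed wooden rack on the bench, no floor: two rails 45 mm high, 16 thick, inner faces at x = +-42 mm, from y = 0 to an end stop whose inner face is at y = 240 mm (three tins plus 12 mm). Origin at bench level, mid-mouth; +y runs along the lane into the rack, x across it. On the -x side a guide lip flares outward from the mouth to about x = -68, y = -40 mm; the gate is on the +x side
- gate (a joint): yellow gate bar at the mouth on an upright hinge, stays where left: 0 = shut across the mouth (along the rack's -x from the hinge); 1.57 = open, along the rack's -y; larger = farther out to +x (limit 2.3). Bar 14 mm thick, reaches 92 mm from the hinge axis, spans heights 5 to 52 mm; hinge pin 16 mm thick, 58 mm tall
- gate_hinge (a point): point on the gate's hinge axis, 40 mm above the bench (in the rack's frame x = 52, y = -10 mm)
- gate_tip (a point): point on the gate bar's centre line, 85 mm from the hinge axis, 40 mm above the bench
- tin_white_1: tin with a white lid, 76 mm diameter, 80 mm tall, about 0.3 kg, steel with a paper band; origin at the centre of its underside, z up, yaw meaningless
- tin_white_2: tin with a white lid, the twin of the other: 76 mm diameter, 80 mm tall, about 0.3 kg, steel with a paper band; origin at the centre of its underside, z up, yaw meaningless
- tin_red: tin with a red lid, 76 mm diameter, 80 mm tall, about 0.3 kg, steel with a paper band; origin at the centre of its underside, z up, yaw meaningless
- third_hand: bystander: helping-hand stand, round dark base of 70 mm diameter, 105 mm tall, post with a clip arm reaching 118 mm to its +y; origin under the base
- steel_cup: bystander: open steel cup, 84 mm diameter, 65 mm tall; origin at the centre of its underside
- pickle_bottle: bystander: orange bottle with a blue cap, 56 mm diameter, 110 mm tall; origin at the centre of its underside
There are look-alikes about, which are no part of the job. Leave any green or purple look-alike of the tin_white_1 alone. Leave any purple look-alike of the tin_red alone.

How it is judged (in metres and radians):
On the way, in this order (a step that is already met when the one before it is completed fails the run):
1. both white-lidded tins are between the rails (x of tin_white_1 in the frame of rack between -0.02 and 0.02 m and y of each of tin_white_1, tin_white_2 in the frame of rack above 0.01 m and x of tin_white_2 in the frame of rack between -0.02 and 0.02 m), for 0.1 s.
2. the red-lidded tin has entered the mouth behind them (x of tin_red in the frame of rack between -0.02 and 0.02 m and y of tin_red in the frame of rack above 0 m), for 0.1 s.
At the end, for the whole second after the job is handed in: All three tins stand upright (within 0.1 rad) and at rest on the bench in the lane, centres within 20 mm of its middle line; the red-lidded tin is nearest the mouth (centre 30 to 75 mm in), both white ones beyond it (100 to 210 mm in); the gate is shut to within 0.1 rad and at rest (x of tin_white_1 in the frame of rack between -0.02 and 0.02 m and angle between each of tin_white_1, tin_white_2, tin_red's own z axis and vertical below 0.1 rad and height (world z) of each of tin_white_1, tin_white_2, tin_red below 0.006 m and linear speed of each of tin_white_1, tin_white_2, tin_red below 0.02 m/s and x of tin_white_2 in the frame of rack between -0.02 and 0.02 m and x of tin_red in the frame of rack between -0.02 and 0.02 m and y of tin_red in the frame of rack between 0.03 and 0.075 m and y of tin_white_1 in the frame of rack between 0.1 and 0.21 m and y of tin_white_2 in the frame of rack between 0.1 and 0.21 m and value of joint gate below 0.1 rad and velocity of joint gate below 0.1 rad/s); the robot touches nothing.
It fails at once if a tin is lifted more than 20 mm off the bench (height (world z) of any of tin_white_1, tin_white_2, tin_red above 0.02 m).
It fails at once if a tin is tipped by more than 0.5 rad (angle between any of tin_white_1, tin_white_2, tin_red's own z axis and vertical above 0.5 rad).
It fails at once if the stand, the cup or the bottle is moved by more than 25 mm (distance of any of third_hand, steel_cup, pickle_bottle from where it was at the start of the episode above 0.025 m).
It also fails if it takes over 72 s, if anything falls off the work surface, if the arm or the gripper's body presses on something with over 40 N, if the wrist force passes 120 N, or if a joint passes its speed limit or range.

## Working session

There is one attempt and no reset: what is moved stays moved. The work goes in short steps, Python scripts to look and compute and a shell command to move; the robot and the scene stay as the last step left them, time stands still between calls to the robot, and variables do not carry over. Pictures are saved under pics/ and viewed, at most 10 in all, crops included, and the job is handed in when it is done.

```bash
mkdir -p pics; ls
cat > h.py <<'E'
import numpy as np, cv2
from rig import *
def ray(c,px):
    H=384; f=H/2/np.tan(np.radians(c["vertical_fov"])/2)
    r,co=px
    d=np.array([(co-c["cx"])/f,-(r-c["cy"])/f,-1.0])
    M=np.array(c["cam_to_world"]); return M[:3,3],M[:3,:3]@d
def onz(c,px,z):
    o,d=ray(c,px); return o+d*(z-o[2])/d[2]
def wristcam(c,s):
    T=np.eye(4);T[:3,:3]=s["tcp_rot"];T[:3,3]=s["position"]
    c["cam_to_world"]=T@np.array(c["tool_from_camera"]);return c
def save(c,n): cv2.imwrite("pics/"+n,c["img"][:,:,::-1])
E
python3 - <<'E'
from h import *
print(read_state())
for cam in ["scene","side"]:
    c=capture(cam); save(c,cam+"0.png"); print({k:v for k,v in c.items() if k!="img"})
    for t,z in [("rack",0),("gate_hinge",.04),("gate_tip",.04),("tin_white_1",0),("tin_red",0),("third_hand",0),("steel_cup",0),("pickle_bottle",0)]:
        for r in landmark_of(cam,t): print(cam,t,round(r["p"],2),np.round(r["point"],1),np.round(onz(c,r["point"],z)[:2],4))
E
```

```text
pics
{'time_s': 0.0, 'joint_positions': array([ 6.39710737e+01,  3.02785644e+01,  8.21574447e+01, -1.66366443e-03,
        6.76885588e+01, -1.02256793e+01]), 'qvel': array([ 0.02716843, -0.0655759 ,  0.06629179,  0.01258621, -0.09340749,
       -0.0277368 ]), 'tau': array([ 3.61648426e-05, -4.40047538e+01, -1.76592511e+01,  6.33177278e-02,
        5.82285156e-02, -1.55190119e-04]), 'position': array([0.16983576, 0.60069841, 0.21547008]), 'tcp_rot': array([[-9.62205405e-01,  2.72323143e-01, -9.29919451e-04],
       [ 2.72324494e-01,  9.62203465e-01, -1.96539171e-03],
       [ 3.59550069e-04, -2.14435037e-03, -9.99997636e-01]]), 'force': array([ 0.49866804, -0.38830531, -0.84029135]), 'moment': array([-0.01160455,  0.01021337, -0.05119122]), 'grasp_force': 0.0, 'opening': 0.9972880591087281}
{'vertical_fov': 56.058534889280594, 'cx': 255.1711160997113, 'cy': 192.47509828448008, 'cam_to_world': array([[ 0.3252945 , -0.74736145,  0.57933958,  1.29877412],
       [ 0.94560439,  0.25451498, -0.20261902, -0.21372053],
       [ 0.00397904,  0.6137369 ,  0.78950059,  1.02861651],
       [ 0. 
[... 1366 characters left out ...]
.4 228.7] [0.5299 0.0934]
side gate_hinge 0.75 [187.2 245.3] [0.5945 0.0827]
side gate_tip 0.74 [196.4 267.9] [0.6088 0.0012]
side tin_white_1 0.93 [286.5 347.6] [ 0.5205 -0.3372]
side tin_white_1 0.86 [259.8 386. ] [ 0.6606 -0.3673]
side tin_white_1 0.69 [340.1 348.8] [ 0.4038 -0.4117]
side tin_white_1 0.67 [283.4 278.5] [ 0.4131 -0.2066]
side tin_red 0.77 [226.4 358.5] [ 0.7206 -0.2508]
side tin_red 0.63 [244.1 324.1] [ 0.5966 -0.2162]
side tin_red 0.35 [203.1 232.3] [0.545  0.0929]
side third_hand 0.79 [162.7 259.1] [0.7637 0.1791]
side steel_cup 0.58 [161.8 148.4] [0.4973 0.4811]
side pickle_bottle 0.63 [201.2 317.9] [ 0.7327 -0.0998]
side pickle_bottle 0.51 [197.4 264.9] [0.6342 0.0356]
```

View pics/scene0.png

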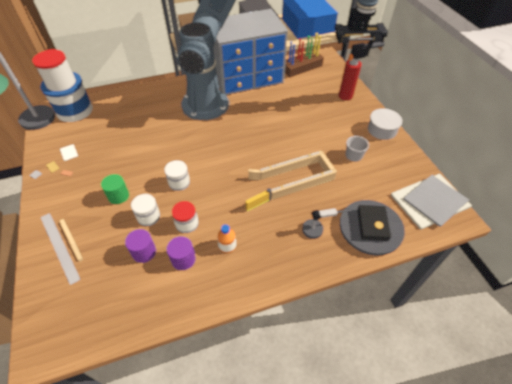

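View pics/side0.png

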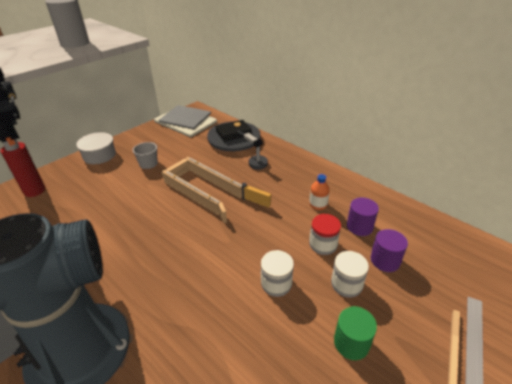

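The scene view shows the white tins at (177,175) and (145,209) and the red at (185,216). The green look-alike is at (115,189), the purple ones at (140,245) and (181,252), and the bottle at (227,238). The rack mouth is near (260,185), with the gate open from (270,192) to (247,205). The side view agrees. Next I fit models to the masks.

```bash
cat >> h.py <<'E'
from scipy.optimize import minimize
def proj(c,P):
    f=192/np.tan(np.radians(c["vertical_fov"])/2);M=np.array(c["cam_to_world"])
    q=(np.asarray(P)-M[:3,3])@M[:3,:3]
    return np.c_[c["cx"]-f*q[:,0]/q[:,2], c["cy"]+f*q[:,1]/q[:,2]]
S=4
def hullmask(c,parts):
    m=np.zeros((384*S,512*S),np.uint8)
    for P in parts:
        cv2.fillConvexPoly(m,cv2.convexHull(((proj(c,P)+.5)*S).astype(np.int32)),1)
    return m>0
def box(x0,x1,y0,y1,z0,z1): return np.array([[x,y,z] for x in(x0,x1) for y in(y0,y1) for z in(z0,z1)])/1000
RACK=[box(-58,-42,0,256,0,45),box(42,58,0,256,0,45),box(-58,58,240,256,0,45),
 np.array([[x,y,z] for x,y in[(-42,0),(-58,0),(-68,-40),(-80,-33)] for z in(0,45)])/1000]
a=np.linspace(0,2*np.pi,40)
TIN=[np.array([[.038*np.cos(t),.038*np.sin(t),z] for t in a for z in(0,.08)])]
def place(parts,p):
    th=p[2] if len(p)>2 else 0; R=np.array([[np.cos(th),-np.sin(th),0],[np.sin(th),np.cos(th),0],[0,0,1]])
    return [P@R.T+[p[0],p[1],0] for P in parts]
def fit(parts,obs,p0,d):
    obs=[(c,np.kron(m,np.ones((S,S)))>0) for c,m in obs]
    def cost(p):
        s=0
        for c,m in obs:
            h=hullmask(c,place(parts,p)); s+=1-(h&m).sum()/(h|m).sum()
        return s/len(obs)
    p0=np.array(p0,float)
    sim=np.vstack([p0]+[p0+np.eye(len(p0))[i]*d[i] for i in range(len(p0))])
    r=minimize(cost,p0,method="Nelder-Mead",options=dict(initial_simplex=sim,maxiter=120,xatol=1e-4,fatol=1e-4))
    return r.x,1-r.fun
def pick(cam,c,thing,P):
    u,v=proj(c,[P])[0]; best=None
    for r in trace(cam,thing):
        if r["pixels"][int(v)-2:int(v)+3,int(u)-2:int(u)+3].mean()>.5: best=r["pixels"]; break
    return best
E
python3 - <<'E'
from h import *
C={n:capture(n) for n in("scene","side")}
for name,t,p in [("A","tin_white_1",(.409,-.203)),("B","tin_white_1",(.526,-.334)),("red","tin_red",(.598,-.216))]:
    obs=[(C[n],m) for n in C for m in [pick(n,C[n],t,(*p,.04))] if m is not None]
    for o in obs: print(name,len(obs),np.round(fit(TIN,[o],p,(.01,.01))[0],4),end=" ")
    if obs: print(fit(TIN,obs,p,(.01,.01)))
ms=[(C[n],trace(n,"rack")[0]["pixels"]) for n in C]
for y0 in(.1,.3): print("rack",fit(RACK,ms,(.54,.1,y0),(.015,.015,.15)))
p,_=fit(RACK,ms,(.54,.1,.2),(.015,.015,.15))
for (c,m),n in zip(ms,C):
    im=c["img"][:,:,::-1].copy(); h=cv2.resize(hullmask(c,place(RACK,p)).astype(np.uint8),(512,384),interpolation=cv2.INTER_AREA)
    for k,col in((h,(0,0,255)),(m.astype(np.uint8),(0,255,0))):
        cs,_=cv2.findContours(k,cv2.RETR_LIST,cv2.CHAIN_APPROX_NONE); cv2.drawContours(im,cs,-1,col,1)
    u0,v0=(215,120) if n=="scene" else (140,130)
    cv2.imwrite(f"pics/rack_{n}.png",cv2.resize(im[v0:v0+120,u0:u0+160],None,fx=4,fy=4))
E
```

```text
A 2 [ 0.409 -0.201] A 2 [ 0.4108 -0.2005] (array([ 0.41054257, -0.20047906]), np.float64(0.9325629566719439))
B 1 [ 0.5272 -0.3304] (array([ 0.52717359, -0.33042228]), np.float64(0.9602904470161108))
red 2 [ 0.5947 -0.2115] red 2 [ 0.5963 -0.2124] (array([ 0.5964903 , -0.21201332]), np.float64(0.9504331655273739))
rack (array([0.53775902, 0.08802254, 0.05297115]), np.float64(0.7472766091194105))
rack (array([0.53880908, 0.0880704 , 0.05906912]), np.float64(0.7461166657901246))
```

View pics/rack_scene.png

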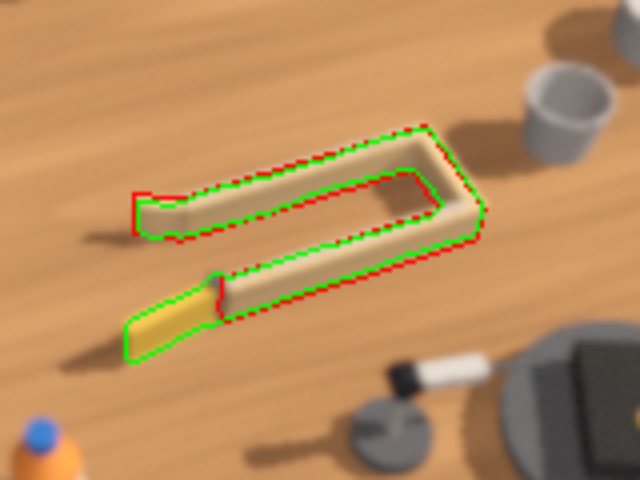

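The model outline (red) lies on the rack's mask. Only the gate, cols 125–220 of the crop, is outside the model. That puts the rack at (0.538, 0.088) with yaw 0.055. First move: align tool y with rack x, so tool x runs along the lane, then go above the first white tin.

```bash
python3 -m jog '[{"roll":0.138},{"roll":0.138},{"roll":0.138},{"roll":0.138},{"roll":0.138},{"roll":0.138},{"roll":0.138},{"roll":0.138}]' | tail -3
python3 -m jog '[{"roll":0.138},{"ty":4.9},{"ty":4.9},{"ty":4.9},{"ty":4.9},{"tx":-3.5},{"tx":-3.5},{"tx":-3.5}]' | tail -3
python3 -m jog '[{"tx":-4},{"tx":-4},{"tx":-4},{"tx":-4},{"tx":-4},{"tx":-4},{"tx":-4},{"tx":-4}]'|tail -3
python3 - <<'E'
from h import *
C={n:capture(n) for n in("scene","side")}
ms=[(C[n],trace(n,"rack")[0]["pixels"]) for n in C]
def cost(p):
    s=0
    a=p[3]; d=np.array([-np.cos(a),-np.sin(a)]); n=np.array([-d[1],d[0]])*.007; h=np.array([.052,-.010])
    G=np.array([[*(h+d*t+n*k),z] for t in(0,.092) for k in(-1,1) for z in(.005,.052)])
    for c,m in ms:
        M=np.kron(m,np.ones((S,S)))>0; q=hullmask(c,place(RACK+[G],p[:3])); s+=1-(q&M).sum()/(q|M).sum()
    return s
p0=np.array([.538,.088,.055,1.75]); sim=np.vstack([p0]+[p0+np.eye(4)[i]*[.006,.006,.03,.15][i] for i in range(4)])
r=minimize(cost,p0,method="Nelder-Mead",options=dict(initial_simplex=sim,maxiter=150))
p=r.x; print("rack",p,1-r.fun/2)
s=read_state(); R=s["tcp_rot"]; print(s["position"],R[:,:2].T, np.degrees(np.arctan2(R[1,1],R[0,1])),s["joint_positions"])
cs,sn=np.cos(p[2]),np.sin(p[2])
for n,t in dict(A=(.4105,-.2005),B=(.5272,-.3304),red=(.5965,-.212),tcp=s["position"][:2]).items():
    d=np.array(t)-p[:2]; print(n,np.round([cs*d[0]+sn*d[1],-sn*d[0]+cs*d[1]],4))
E
```

```text
rack [0.53815993 0.09167678 0.06750662 1.68527573] 0.9077159883226091
[0.17015671 0.60135861 0.21642758] [[-9.62193634e-01  2.72366318e-01  2.05193956e-05]
 [ 2.72366316e-01  9.62193633e-01 -5.26103807e-05]] 74.194874879367 [ 6.39701012e+01  3.02252129e+01  8.20881452e+01  6.72248207e-04
  6.76898171e+01 -1.02250289e+01]
A [-0.1471 -0.2829]
B [-0.0394 -0.4204]
red [ 0.0377 -0.3069]
tcp [-0.3328  0.5333]$[0]: bad value
$[0]: bad value
$[0]: bad value
```

```bash
python3 -m jog '[{"tx":0,"ty":0,"tz":0,"roll":0.1364,"jaw":1},{"tx":0,"ty":0,"tz":0,"roll":0.1364,"jaw":1},{"tx":0,"ty":0,"tz":0,"roll":0.1364,"jaw":1},{"tx":0,"ty":0,"tz":0,"roll":0.1364,"jaw":1},{"tx":0,"ty":0,"tz":0,"roll":0.1364,"jaw":1},{"tx":0,"ty":0,"tz":0,"roll":0.1364,"jaw":1},{"tx":0,"ty":0,"tz":0,"roll":0.1364,"jaw":1},{"tx":0,"ty":0,"tz":0,"roll":0.1364,"jaw":1}]'
```

```text
time_s: 2.4
position: [0.1702, 0.6014, 0.2164]
tcp_rot: [[-0.197, 0.98, 0.0], [0.98, 0.197, -0.0], [-0.0, -0.0, -1.0]]
force: [-0.1, -0.6, -0.5]
opening: 1.002
grasp_force: 0.0
```

```bash
python3 -m jog '[{"tx":0,"ty":4.6,"tz":0,"roll":0.1364,"jaw":1},{"tx":0,"ty":4.6,"tz":0,"roll":0,"jaw":1},{"tx":0,"ty":4.6,"tz":0,"roll":0,"jaw":1},{"tx":0,"ty":4.6,"tz":0,"roll":0,"jaw":1},{"tx":-4,"ty":0,"tz":0,"roll":0,"jaw":1},{"tx":-4,"ty":0,"tz":0,"roll":0,"jaw":1},{"tx":-4,"ty":0,"tz":0,"roll":0,"jaw":1},{"tx":-4,"ty":0,"tz":0,"roll":0,"jaw":1}]'
python3 -m jog '[{"tx":-4,"ty":0,"tz":0,"roll":0,"jaw":1},{"tx":-4,"ty":0,"tz":0,"roll":0,"jaw":1},{"tx":-4,"ty":0,"tz":0,"roll":0,"jaw":1},{"tx":-4,"ty":0,"tz":0,"roll":0,"jaw":1},{"tx":-4,"ty":0,"tz":0,"roll":0,"jaw":1},{"tx":-4,"ty":0,"tz":0,"roll":0,"jaw":1},{"tx":-4,"ty":0,"tz":0,"roll":0,"jaw":1},{"tx":-4,"ty":0,"tz":0,"roll":0,"jaw":1}]'
python3 -m jog '[{"tx":-4,"ty":0,"tz":0,"roll":0,"jaw":1},{"tx":-4,"ty":0,"tz":0,"roll":0,"jaw":1},{"tx":-4,"ty":0,"tz":0,"roll":0,"jaw":1},{"tx":-4,"ty":0,"tz":0,"roll":0,"jaw":1},{"tx":-4,"ty":0,"tz":0,"roll":0,"jaw":1},{"tx":-4,"ty":0,"tz":0,"roll":0,"jaw":1},{"tx":-4,"ty":0,"tz":0,"roll":0,"jaw":1},{"tx":0,"ty":0,"tz":0,"roll":0,"jaw":1}]'
cat >> h.py <<'E'
RK=np.array([.5382,.0917,.0675])
def rk(t):
    d=np.array(t[:2])-RK[:2]; c,s=np.cos(RK[2]),np.sin(RK[2]); return np.round([c*d[0]+s*d[1],-s*d[0]+c*d[1]],4)
def look(*names):
    "pose, rel. rack; tin fits from wrist/scene/side"
    s=read_state(); print("t",s["time_s"],"tcp rack",rk(s["position"]),"z",round(s["position"][2],4),"yaw err",round(np.arctan2(s["tcp_rot"][1,1],s["tcp_rot"][0,1])-RK[2],4))
def tins(cams=("scene","side")):
    for n in cams:
        s=read_state(); c=capture(n)
        if n=="wrist": wristcam(c,s)
        for t in("tin_white_1","tin_red"):
            for r in trace(n,t):
                m=r["pixels"]; 
                if r["p"]<.4 or m.sum()<60: continue
                hsv=cv2.cvtColor(c["img"],cv2.COLOR_RGB2HSV)[m]; sat=hsv[:,1]>110
                hue=int(np.median(hsv[sat,0])) if sat.mean()>.15 else -1
                l,tp,w,h=r["bbox"]; g=onz(c,(tp+h/2,l+w/2),.04)
                p,q=fit(TIN,[(c,m)],g[:2],(.01,.01))
                print(n,t,"hue",hue,"p",round(r["p"],2),"rack",rk(p),"iou",round(q,2))
E
python3 - <<'E'
from h import *
look(); tins(("wrist","scene","side")); c=capture("wrist"); save(c,"w1.png")
E
```

```text
time_s: 3.2
position: [0.3638, 0.4588, 0.2162]
tcp_rot: [[-0.067, 0.998, -0.0], [0.998, 0.067, -0.0], [-0.0, -0.0, -1.0]]
force: [1.2, -0.4, -0.5]
opening: 1.004
grasp_force: 0.0
time_s: 4.0
position: [0.3853, 0.1396, 0.2168]
tcp_rot: [[-0.068, 0.998, 0.001], [0.998, 0.068, 0.0], [-0.0, 0.001, -1.0]]
force: [1.0, 0.7, 0.2]
opening: 1.003
grasp_force: 0.0
time_s: 4.8
position: [0.4061, -0.1437, 0.2171]
tcp_rot: [[-0.062, 0.998, 0.004], [0.998, 0.062, -0.004], [-0.004, 0.004, -1.0]]
force: [0.5, 0.5, 0.3]
opening: 1.004
grasp_force: 0.0
t 4.8 tcp rack [-0.1477 -0.2259] z 0.2171 yaw err -0.0055
wrist tin_white_1 hue -1 p 0.95 rack [-0.1482 -0.2791] iou 0.73
wrist tin_white_1 hue -1 p 0.63 rack [-0.0733 -0.3623] iou 0.16
wrist tin_red hue 1 p 0.76 rack [ 0.0005 -0.2793] iou 0.35
scene tin_white_1 hue -1 p 0.97 rack [-0.0398 -0.4201] iou 0.95
scene tin_white_1 hue -1 p 0.96 rack [-0.1483 -0.2825] iou 0.93
scene tin_white_1 hue 65 p 0.84 rack [-0.1701 -0.4982] iou 0.95
scene tin_white_1 hue 145 p 0.83 rack [ 0.0879 -0.4634] iou 0.96
scene tin_red hue 1 p 0.65 rack [ 0.0353 -0.3063] iou 0.94
side tin_white_1 hue -1 p 0.88 rack [-0.146 -0.284] iou 0.95
side tin_white_1 hue 64 p 0.65 rack [-0.1691 -0.499 ] iou 0.95
side tin_white_1 hue -1 p 0.64 rack [-0.0406 -0.4203] iou 0.95
side tin_white_1 hue 146 p 0.56 rack [ 0.0937 -0.4638] iou 0.92
side tin_red hue 146 p 0.74 rack [ 0.1623 -0.3564] iou 0.94
side tin_red hue 1 p 0.72 rack [ 0.0394 -0.3068] iou 0.93
```

```bash
python3 -m jog '[{"tx":-2.9,"ty":0.05,"tz":0,"roll":0,"jaw":1},{"tx":-2.8,"ty":0,"tz":1,"roll":0,"jaw":1},{"tx":0,"ty":0,"tz":3,"roll":0,"jaw":1},{"tx":0,"ty":0,"tz":3,"roll":0,"jaw":1},{"tx":0,"ty":0,"tz":3,"roll":0,"jaw":1},{"tx":0,"ty":0,"tz":2.4,"roll":0,"jaw":1},{"tx":0,"ty":0,"tz":1,"roll":0,"jaw":1},{"tx":0,"ty":0,"tz":0,"roll":0,"jaw":1}]'
python3 -m jog '[{"tx":0,"ty":0,"tz":0,"roll":0,"jaw":0.8},{"tx":0,"ty":0,"tz":0,"roll":0,"jaw":0.8},{"tx":0,"ty":0,"tz":0,"roll":0,"jaw":0.8},{"tx":0,"ty":0,"tz":0,"roll":0,"jaw":0.8}]'
python3 -c "
from h import *
look();tins(('scene','side'))"
```

```text
time_s: 6.1
position: [0.4079, -0.1944, 0.0815]
tcp_rot: [[-0.068, 0.998, -0.002], [0.998, 0.068, 0.002], [0.002, -0.002, -1.0]]
force: [0.0, -0.3, -0.9]
opening: 1.001
grasp_force: 0.0
time_s: 6.5
position: [0.4088, -0.1954, 0.0832]
tcp_rot: [[-0.067, 0.998, 0.001], [0.998, 0.067, -0.001], [-0.001, 0.001, -1.0]]
force: [-0.1, -0.3, 0.3]
opening: 0.815
grasp_force: 0.0
t 6.5 tcp rack [-0.1484 -0.2778] z 0.0832 yaw err -0.0001
scene tin_white_1 hue -1 p 0.97 rack [-0.0423 -0.4189] iou 0.93
scene tin_white_1 hue 65 p 0.79 rack [-0.1712 -0.4976] iou 0.96
scene tin_white_1 hue -1 p 0.62 rack [-0.148  -0.2816] iou 0.63
scene tin_white_1 hue 145 p 0.61 rack [ 0.0885 -0.4641] iou 0.94
scene tin_red hue 145 p 0.97 rack [ 0.1622 -0.354 ] iou 0.95
scene tin_red hue 1 p 0.7 rack [ 0.0352 -0.3059] iou 0.95
scene tin_red hue 21 p 0.66 rack [ 0.0597 -0.0541] iou 0.35
side tin_white_1 hue -1 p 0.94 rack [-0.0404 -0.4215] iou 0.93
side tin_white_1 hue 146 p 0.94 rack [ 0.0887 -0.4635] iou 0.96
side tin_white_1 hue -1 p 0.91 rack [-0.1471 -0.2862] iou 0.8
side tin_white_1 hue 64 p 0.58 rack [-0.169  -0.4993] iou 0.95
side tin_white_1 hue 18 p 0.48 rack [ 0.0858 -0.0184] iou 0.27
side tin_red hue 1 p 0.98 rack [ 0.0377 -0.3074] iou 0.94
side tin_red hue 146 p 0.86 rack [ 0.1619 -0.3551] iou 0.96
```

```bash
python3 -m jog '[{"tx":-0.4,"ty":0,"tz":0,"roll":0,"jaw":0.6},{"tx":0,"ty":0,"tz":0,"roll":0,"jaw":0.6},{"tx":0,"ty":0,"tz":0,"roll":0,"jaw":0.6}]'
python3 -c "
from h import *
c=capture('wrist'); save(c,'w2.png')"
```

```text
time_s: 7.1
position: [0.4087, -0.1993, 0.0824]
tcp_rot: [[-0.067, 0.998, -0.0], [0.998, 0.067, -0.0], [-0.0, -0.0, -1.0]]
force: [-0.2, -1.0, 0.9]
opening: 0.635
grasp_force: 0.0
```

View pics/w2.png

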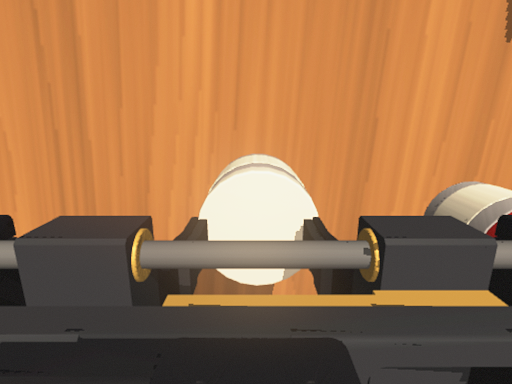

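The wrist view shows the lid at (258,225), about 120 px wide. The fingers at cols 207 and 304 sit nearer its lower side and carry no grip force. I'll re-measure before going on.

Run:
```python
from h import *
look(); s=read_state()
c=wristcam(capture("wrist"),s)
print(np.round(np.array(c["tool_from_camera"]),3), c["vertical_fov"],c["cx"],c["cy"])
for px in((225,198),(225,318),(165,258),(283,258),(222,207),(222,304)): print(px,rk(onz(c,px,.08)))
for n in("scene","side"):
    c=capture(n)
    for r in trace(n,"tin_white_1"):
        l,t,w,h=r["bbox"]; g=onz(c,(t+h/2,l+w/2),.04)
        if np.hypot(*(rk(g)-[-.147,-.283]))<.05: print(n,r["bbox"],r["pixels"].sum(),rk(fit(TIN,[(c,r["pixels"])],g[:2],(.01,.01))[0]))
    u,v=proj(c,[s["position"]])[0].astype(int); im=c["img"][max(v-50,0):v+50,max(u-60,0):u+60,::-1]; cv2.imwrite(f"pics/g_{n}.png",cv2.resize(im,None,fx=3,fy=3))
a,b=[cv2.resize(cv2.imread(f"pics/g_{n}.png"),(360,300)) for n in("scene","side")]; cv2.imwrite("pics/g.png",np.hstack([a,b]))
```

```text
t 7.15 tcp rack [-0.1489 -0.2815] z 0.0824 yaw err -0.0004
[[ 0.001  0.969  0.249  0.068]
 [ 1.    -0.001 -0.    -0.001]
 [ 0.     0.249 -0.969 -0.169]
 [ 0.     0.     0.     1.   ]] 65.5802496715928 254.95842565824822 191.1177991613841
(225, 198) [-0.1845 -0.2785]
(225, 318) [-0.1111 -0.2785]
(165, 258) [-0.1479 -0.2415]
(283, 258) [-0.1477 -0.3183]
(222, 207) [-0.1789 -0.2766]
(222, 304) [-0.1197 -0.2766]
scene [165.1, 167.2, 23.8, 21.6] 376 [-0.1416 -0.2825]
side [260.7, 253.5, 37.8, 43.0] 1008 [-0.1477 -0.2861]
```

View pics/g.png

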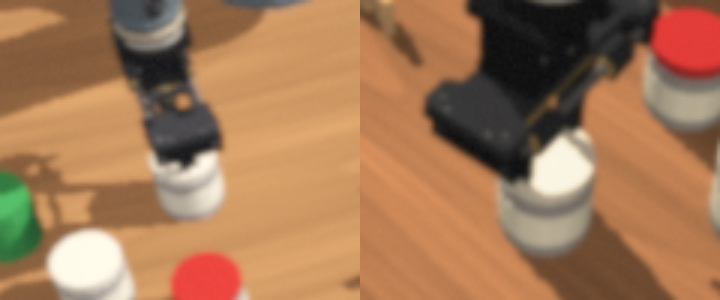

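```bash
python3 -c "
from h import *
print(tips_ahead, tips_ahead() if callable(tips_ahead) else '')
im=cv2.imread('pics/w2.png')[140:320,150:370]; cv2.imwrite('pics/w2c.png',cv2.resize(im,None,fx=3.4,fy=3.3,interpolation=cv2.INTER_CUBIC))"
```

```text
0.019
```

View pics/w2c.png

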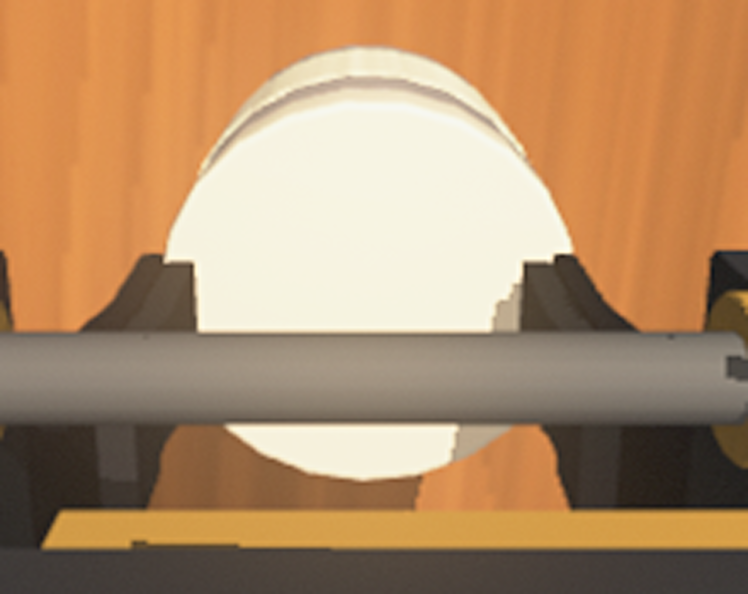

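The fingers overlap the lid at crop cols 165–195 and shade it on the right, so the tips are above the lid rather than beside it. I'll open, go 2.5 cm lower and close again, watching the grip force.

```bash
python3 -m jog '[{"tx":0.1,"ty":0.1,"tz":0,"roll":0,"jaw":1},{"tx":0,"ty":0,"tz":0,"roll":0,"jaw":1},{"tx":0,"ty":0,"tz":0,"roll":0,"jaw":1},{"tx":0,"ty":0,"tz":0,"roll":0,"jaw":1},{"tx":0,"ty":0,"tz":1,"roll":0,"jaw":1},{"tx":0,"ty":0,"tz":1,"roll":0,"jaw":1},{"tx":0,"ty":0,"tz":0.5,"roll":0,"jaw":1},{"tx":0,"ty":0,"tz":0,"roll":0,"jaw":1}]'
python3 -m jog '[{"tx":0,"ty":0,"tz":0,"roll":0,"jaw":0.75},{"tx":0,"ty":0,"tz":0,"roll":0,"jaw":0.75},{"tx":0,"ty":0,"tz":0,"roll":0,"jaw":0.75},{"tx":0,"ty":0,"tz":0,"roll":0,"jaw":0.75},{"tx":0,"ty":0,"tz":0,"roll":0,"jaw":0.75}]'
python3 -c "
from h import *
c=capture('wrist'); save(c,'w3.png');look()"
```

```text
time_s: 8.2
position: [0.4089, -0.1976, 0.0563]
tcp_rot: [[-0.067, 0.998, -0.002], [0.998, 0.067, 0.002], [0.002, -0.002, -1.0]]
force: [0.3, 0.1, 0.1]
opening: 0.996
grasp_force: 0.0
time_s: 8.7
position: [0.4098, -0.1982, 0.0576]
tcp_rot: [[-0.067, 0.998, 0.0], [0.998, 0.067, -0.0], [-0.0, 0.0, -1.0]]
force: [0.7, 0.3, -0.8]
opening: 0.865
grasp_force: 30.0
t 8.75 tcp rack [-0.1477 -0.2806] z 0.0576 yaw err -0.0001
```

View pics/w3.png

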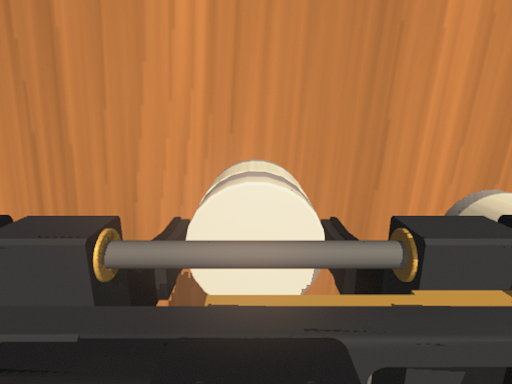

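Gripped: the opening is 75 mm at 30 N. The lid is centred at (256,240). I'll slide the tin to the lane's middle line 130 mm before the mouth, let go, back off, close the fingers and push it in from behind.

```bash
python3 -m jog '[{"tx":1.5,"ty":1.5,"tz":0,"roll":0,"jaw":0.75},{"tx":3,"ty":3,"tz":0,"roll":0,"jaw":0.75},{"tx":3,"ty":3,"tz":0,"roll":0,"jaw":0.75},{"tx":3,"ty":3,"tz":0,"roll":0,"jaw":0.75},{"tx":3,"ty":2.8,"tz":0,"roll":0,"jaw":0.75},{"tx":1.5,"ty":1.4,"tz":0,"roll":0,"jaw":0.75},{"tx":0,"ty":0,"tz":0,"roll":0,"jaw":0.75},{"tx":0,"ty":0,"tz":0,"roll":0,"jaw":0.75}]'
python3 -c "
from h import *
look();tins(('scene','side'))"
```

```text
time_s: 9.55
position: [0.5464, -0.0382, 0.0576]
tcp_rot: [[-0.068, 0.998, 0.001], [0.998, 0.068, -0.0], [-0.0, 0.001, -1.0]]
force: [1.0, 1.2, -0.5]
opening: 0.867
grasp_force: 30.0
t 9.55 tcp rack [-0.0005 -0.1302] z 0.0576 yaw err 0.0009
scene tin_white_1 hue 65 p 0.83 rack [-0.1711 -0.4998] iou 0.91
scene tin_white_1 hue -1 p 0.68 rack [-0.0021 -0.1326] iou 0.48
scene tin_white_1 hue -1 p 0.6 rack [-0.0406 -0.4201] iou 0.93
scene tin_white_1 hue 145 p 0.57 rack [ 0.0868 -0.4639] iou 0.97
scene tin_red hue 1 p 0.63 rack [ 0.0361 -0.3062] iou 0.96
scene tin_red hue 145 p 0.57 rack [ 0.1617 -0.3545] iou 0.94
side tin_white_1 hue 64 p 0.93 rack [-0.1692 -0.4986] iou 0.96
side tin_white_1 hue 146 p 0.87 rack [ 0.09   -0.4641] iou 0.96
side tin_white_1 hue -1 p 0.77 rack [ 0.0011 -0.134 ] iou 0.73
side tin_white_1 hue -1 p 0.67 rack [-0.0381 -0.4209] iou 0.96
side tin_red hue 146 p 0.89 rack [ 0.164  -0.3545] iou 0.91
side tin_red hue 1 p 0.81 rack [ 0.0372 -0.3073] iou 0.96
```

```bash
python3 -m jog '[{"tx":0,"ty":0,"tz":0,"roll":0,"jaw":1},{"tx":0,"ty":0,"tz":0,"roll":0,"jaw":1},{"tx":0,"ty":0.05,"tz":0,"roll":0,"jaw":1},{"tx":-2,"ty":0,"tz":0.3,"roll":0,"jaw":1},{"tx":-2.5,"ty":0,"tz":0.4,"roll":0,"jaw":0.95},{"tx":-2,"ty":0,"tz":0.4,"roll":0,"jaw":0.4},{"tx":0,"ty":0,"tz":0,"roll":0,"jaw":0.4},{"tx":0,"ty":0,"tz":0,"roll":0,"jaw":0.4}]'
python3 -m jog '[{"tx":0,"ty":0,"tz":0,"roll":0,"jaw":0.4},{"tx":0,"ty":0,"tz":0,"roll":0,"jaw":0.4},{"tx":0,"ty":0,"tz":0,"roll":0,"jaw":0.4},{"tx":0,"ty":0,"tz":0,"roll":0,"jaw":0.4},{"tx":0,"ty":0,"tz":0,"roll":0,"jaw":0.4},{"tx":0,"ty":0,"tz":0,"roll":0,"jaw":0.4},{"tx":0,"ty":0,"tz":0,"roll":0,"jaw":0.4}]'
python3 -c "
from h import *
look();tins(('scene','side'))"
```

```text
time_s: 10.65
position: [0.5506, -0.1032, 0.0462]
tcp_rot: [[-0.066, 0.998, -0.001], [0.998, 0.066, 0.001], [0.001, -0.001, -1.0]]
force: [0.6, -0.3, 0.4]
opening: 0.762
grasp_force: 0.0
time_s: 11.35
position: [0.5511, -0.1033, 0.0465]
tcp_rot: [[-0.067, 0.998, 0.0], [0.998, 0.067, -0.0], [-0.0, 0.0, -1.0]]
force: [0.1, -1.2, -0.1]
opening: 0.401
grasp_force: 0.0
t 11.35 tcp rack [-0.0003 -0.1954] z 0.0465 yaw err -0.0001
scene tin_white_1 hue 145 p 0.84 rack [ 0.0879 -0.4635] iou 0.96
scene tin_white_1 hue 65 p 0.72 rack [-0.1709 -0.4966] iou 0.89
scene tin_white_1 hue -1 p 0.71 rack [-0.0019 -0.1321] iou 0.63
scene tin_white_1 hue -1 p 0.66 rack [-0.0434 -0.4195] iou 0.92
scene tin_red hue 1 p 0.96 rack [ 0.0352 -0.3065] iou 0.93
scene tin_red hue 145 p 0.9 rack [ 0.1619 -0.3539] iou 0.94
side tin_white_1 hue 64 p 0.73 rack [-0.1689 -0.4994] iou 0.97
side tin_white_1 hue 146 p 0.61 rack [ 0.0901 -0.4645] iou 0.96
side tin_white_1 hue -1 p 0.59 rack [-0.0015 -0.1324] iou 0.32
side tin_white_1 hue -1 p 0.56 rack [-0.0388 -0.4212] iou 0.95
side tin_red hue 1 p 0.83 rack [ 0.0389 -0.3073] iou 0.97
side tin_red hue 146 p 0.68 rack [ 0.1637 -0.3555] iou 0.96
side tin_red hue 18 p 0.59 rack [ 0.0802 -0.0211] iou 0.32
```

```bash
python3 -m jog '[{"tx":1.3,"ty":0,"tz":0,"roll":0,"jaw":0.4},{"tx":1,"ty":0,"tz":0,"roll":0,"jaw":0.4},{"tx":1.5,"ty":0,"tz":0,"roll":0,"jaw":0.4},{"tx":1.5,"ty":0,"tz":0,"roll":0,"jaw":0.4},{"tx":1.5,"ty":0,"tz":0,"roll":0,"jaw":0.4},{"tx":1.5,"ty":0,"tz":0,"roll":0,"jaw":0.4},{"tx":1.5,"ty":0,"tz":0,"roll":0,"jaw":0.4},{"tx":1.2,"ty":0,"tz":0,"roll":0,"jaw":0.4}]'
python3 -c "
from h import *
look();tins(('scene','side'))"|grep -v 'hue [16]'
```

```text
time_s: 12.45
position: [0.5433, 0.0081, 0.0465]
tcp_rot: [[-0.068, 0.998, -0.0], [0.998, 0.068, 0.0], [0.0, -0.0, -1.0]]
force: [-0.2, -2.2, 0.4]
opening: 0.396
grasp_force: 0.7
t 12.45 tcp rack [-0.0005 -0.0838] z 0.0465 yaw err 0.0007
scene tin_white_1 hue -1 p 0.65 rack [-0.0432 -0.4195] iou 0.91
side tin_white_1 hue -1 p 0.89 rack [-0.0395 -0.4204] iou 0.97
side tin_white_1 hue -1 p 0.63 rack [-0.0003 -0.0373] iou 0.32
```

```bash
python3 -m jog '[{"tx":1.2,"ty":0,"tz":0,"roll":0,"jaw":0.4},{"tx":1.5,"ty":0,"tz":0,"roll":0,"jaw":0.4},{"tx":1.5,"ty":0,"tz":0,"roll":0,"jaw":0.4},{"tx":1.5,"ty":0,"tz":0,"roll":0,"jaw":0.4},{"tx":1.5,"ty":0,"tz":0,"roll":0,"jaw":0.4},{"tx":1.5,"ty":0,"tz":0,"roll":0,"jaw":0.4},{"tx":1.5,"ty":0,"tz":0,"roll":0,"jaw":0.4},{"tx":1.5,"ty":0,"tz":0,"roll":0,"jaw":0.4}]'
```

```text
time_s: 13.55
position: [0.5355, 0.1246, 0.0464]
tcp_rot: [[-0.068, 0.998, -0.0], [0.998, 0.068, -0.0], [-0.0, -0.0, -1.0]]
force: [0.1, -1.6, 0.9]
opening: 0.398
grasp_force: 0.8
```

```bash
python3 -m jog '[{"tx":1.6,"ty":0,"tz":0,"roll":0,"jaw":0.4},{"tx":1.8,"ty":0,"tz":0,"roll":0,"jaw":0.4},{"tx":1.8,"ty":0,"tz":0,"roll":0,"jaw":0.4},{"tx":1.8,"ty":0,"tz":0,"roll":0,"jaw":0.4},{"tx":1.6,"ty":0,"tz":0,"roll":0,"jaw":0.4},{"tx":1.2,"ty":0,"tz":0,"roll":0,"jaw":0.4},{"tx":0.9,"ty":0,"tz":0,"roll":0,"jaw":0.4},{"tx":0.5,"ty":0,"tz":0,"roll":0,"jaw":0.4}]'
python3 -c "
from h import *
look();tins(('scene','side'))"|grep -v 'hue [16]'
```

```text
time_s: 14.35
position: [0.528, 0.2357, 0.0464]
tcp_rot: [[-0.068, 0.998, -0.0], [0.998, 0.068, -0.0], [-0.0, -0.0, -1.0]]
force: [-0.3, -2.0, 0.7]
opening: 0.399
grasp_force: 0.9
t 14.35 tcp rack [-0.0004  0.1444] z 0.0464 yaw err 0.0005
scene tin_white_1 hue -1 p 0.74 rack [-0.0403 -0.4201] iou 0.96
scene tin_white_1 hue -1 p 0.44 rack [0.0014 0.1887] iou 0.14
side tin_white_1 hue -1 p 0.76 rack [-0.0396 -0.4203] iou 0.96
side tin_white_1 hue -1 p 0.75 rack [-0.0079  0.1763] iou 0.37
```

```bash
python3 -m jog '[{"tx":0.6,"ty":0,"tz":0,"roll":0,"jaw":0.4},{"tx":0.4,"ty":0,"tz":0,"roll":0,"jaw":0.4},{"tx":0,"ty":0,"tz":0,"roll":0,"jaw":0.4},{"tx":-1.5,"ty":0,"tz":0,"roll":0,"jaw":0.4},{"tx":-3,"ty":0,"tz":-2,"roll":0,"jaw":0.4},{"tx":-3,"ty":0,"tz":-4,"roll":0,"jaw":0.4},{"tx":-4,"ty":0,"tz":-4,"roll":0,"jaw":1},{"tx":-4,"ty":0,"tz":-1,"roll":0,"jaw":1}]'
python3 -m jog '[{"tx":-4,"ty":-0.5,"tz":0,"roll":0,"jaw":1},{"tx":-4,"ty":-0.5,"tz":0,"roll":0,"jaw":1},{"tx":-4,"ty":-0.5,"tz":0,"roll":0,"jaw":1},{"tx":-4,"ty":-0.5,"tz":0,"roll":0,"jaw":1},{"tx":-4,"ty":-0.5,"tz":0,"roll":0,"jaw":1},{"tx":-4,"ty":-0.5,"tz":0,"roll":0,"jaw":1},{"tx":-4,"ty":-0.5,"tz":0,"roll":0,"jaw":1},{"tx":-4,"ty":-0.5,"tz":0,"roll":0,"jaw":1}]'
python3 -m jog '[{"tx":-4,"ty":0,"tz":0,"roll":0,"jaw":1},{"tx":-3,"ty":0,"tz":0,"roll":0,"jaw":1},{"tx":0,"ty":0,"tz":0,"roll":0,"jaw":1}]'
python3 -c "
from h import *
look();tins(('scene','side'))"|grep -v 'hue [16]'
```

```text
time_s: 15.45
position: [0.5399, 0.0932, 0.1555]
tcp_rot: [[-0.068, 0.998, 0.007], [0.998, 0.068, -0.0], [-0.001, 0.007, -1.0]]
force: [0.3, 0.2, 1.7]
opening: 0.505
grasp_force: 0.0
time_s: 16.25
position: [0.5182, -0.2295, 0.1518]
tcp_rot: [[-0.067, 0.998, -0.0], [0.998, 0.067, 0.0], [0.0, -0.0, -1.0]]
force: [1.2, -0.5, 0.9]
opening: 0.996
grasp_force: 0.0
time_s: 16.55
position: [0.5239, -0.3026, 0.152]
tcp_rot: [[-0.062, 0.998, 0.002], [0.998, 0.062, -0.003], [-0.004, 0.002, -1.0]]
force: [1.0, -0.1, 0.2]
opening: 1.0
grasp_force: 0.0
t 16.55 tcp rack [-0.0408 -0.3925] z 0.152 yaw err -0.005
scene tin_white_1 hue -1 p 0.9 rack [-0.0034  0.1989] iou 0.8
scene tin_white_1 hue -1 p 0.64 rack [-0.042  -0.4181] iou 0.91
side tin_white_1 hue -1 p 0.86 rack [0.0072 0.2004] iou 0.78
side tin_white_1 hue -1 p 0.71 rack [-0.0409 -0.4206] iou 0.97
```

```bash
python3 -m jog '[{"tx":-2.2,"ty":0.05,"tz":0,"roll":0,"jaw":1},{"tx":-0.5,"ty":0,"tz":2,"roll":0,"jaw":1},{"tx":0,"ty":0,"tz":3,"roll":0,"jaw":1},{"tx":0,"ty":0,"tz":2.5,"roll":0,"jaw":1},{"tx":0,"ty":0,"tz":1.5,"roll":0,"jaw":1},{"tx":0,"ty":0,"tz":0.5,"roll":0,"jaw":1},{"tx":0,"ty":0,"tz":0,"roll":0,"jaw":0.75},{"tx":0,"ty":0,"tz":0,"roll":0,"jaw":0.75}]'
python3 -m jog '[{"tx":0,"ty":0,"tz":0,"roll":0,"jaw":0.75},{"tx":0,"ty":0,"tz":0,"roll":0,"jaw":0.75},{"tx":0,"ty":0,"tz":0,"roll":0,"jaw":0.75}]'
python3 -c "
from h import *
look()"
```

```text
time_s: 17.65
position: [0.5271, -0.3241, 0.0579]
tcp_rot: [[-0.068, 0.998, 0.001], [0.998, 0.068, -0.001], [-0.001, 0.001, -1.0]]
force: [-2.9, -0.0, 2.2]
opening: 0.891
grasp_force: 1.7
time_s: 17.95
position: [0.5268, -0.3242, 0.0579]
tcp_rot: [[-0.067, 0.998, 0.001], [0.998, 0.067, -0.001], [-0.001, 0.001, -1.0]]
force: [-0.8, 1.2, 3.4]
opening: 0.863
grasp_force: 30.0
t 17.95 tcp rack [-0.0394 -0.4142] z 0.0579 yaw err -0.0001
```

```bash
python3 -m jog '[{"tx":1.6,"ty":-1.1,"tz":0,"roll":0,"jaw":0.75},{"tx":1.9,"ty":-1.2,"tz":0,"roll":0,"jaw":0.75},{"tx":1.9,"ty":-1.1,"tz":0,"roll":0,"jaw":0.75},{"tx":3,"ty":0,"tz":0,"roll":0,"jaw":0.75},{"tx":3,"ty":0,"tz":0,"roll":0,"jaw":0.75},{"tx":3,"ty":0,"tz":0,"roll":0,"jaw":0.75},{"tx":3,"ty":0,"tz":0,"roll":0,"jaw":0.75},{"tx":2.2,"ty":1.4,"tz":0,"roll":0,"jaw":0.75}]'
python3 -m jog '[{"tx":2.4,"ty":1.7,"tz":0,"roll":0,"jaw":0.75},{"tx":2.4,"ty":1.7,"tz":0,"roll":0,"jaw":0.75},{"tx":2.2,"ty":1.5,"tz":0,"roll":0,"jaw":0.75},{"tx":1.6,"ty":1,"tz":0,"roll":0,"jaw":0.75},{"tx":0,"ty":0,"tz":0,"roll":0,"jaw":0.75}]'
python3 -c "
from h import *
look();tins(('scene','side'))"|grep -v 'hue [6]'
```

```text
time_s: 18.75
position: [0.4921, -0.1294, 0.058]
tcp_rot: [[-0.068, 0.998, -0.001], [0.998, 0.068, -0.002], [-0.002, -0.001, -1.0]]
force: [-2.6, -4.4, 3.7]
opening: 0.864
grasp_force: 30.0
time_s: 19.25
position: [0.549, -0.0379, 0.058]
tcp_rot: [[-0.069, 0.998, 0.005], [0.998, 0.069, 0.0], [0.0, 0.005, -1.0]]
force: [1.3, 1.3, -1.4]
opening: 0.862
grasp_force: 30.0
t 19.25 tcp rack [ 0.002  -0.1301] z 0.058 yaw err 0.0015
scene tin_white_1 hue -1 p 0.77 rack [ 0.0018 -0.136 ] iou 0.53
scene tin_white_1 hue -1 p 0.73 rack [-0.0022  0.1993] iou 0.83
scene tin_red hue 1 p 0.95 rack [ 0.0358 -0.3068] iou 0.96
scene tin_red hue 145 p 0.64 rack [ 0.1617 -0.3539] iou 0.96
side tin_white_1 hue 146 p 0.87 rack [ 0.0891 -0.4638] iou 0.92
side tin_white_1 hue -1 p 0.66 rack [ 0.0022 -0.1383] iou 0.79
side tin_white_1 hue -1 p 0.56 rack [0.0037 0.2028] iou 0.75
side tin_red hue 1 p 0.88 rack [ 0.0376 -0.3078] iou 0.93
side tin_red hue 146 p 0.57 rack [ 0.1624 -0.3555] iou 0.97
```

```bash
python3 -m jog '[{"tx":0,"ty":0,"tz":0,"roll":0,"jaw":1},{"tx":0,"ty":0,"tz":0,"roll":0,"jaw":1},{"tx":0,"ty":0,"tz":0,"roll":0,"jaw":1},{"tx":-2,"ty":0,"tz":0.3,"roll":0,"jaw":1},{"tx":-2.9,"ty":-0.1,"tz":0.4,"roll":0,"jaw":0.95},{"tx":-2.3,"ty":-0.1,"tz":0.4,"roll":0,"jaw":0.4},{"tx":0,"ty":0,"tz":0,"roll":0,"jaw":0.4},{"tx":0,"ty":0,"tz":0,"roll":0,"jaw":0.4}]'
python3 -m jog '[{"tx":0,"ty":0,"tz":0,"roll":0,"jaw":0.4},{"tx":0,"ty":0,"tz":0,"roll":0,"jaw":0.4},{"tx":0,"ty":0,"tz":0,"roll":0,"jaw":0.4},{"tx":0,"ty":0,"tz":0,"roll":0,"jaw":0.4},{"tx":0,"ty":0,"tz":0,"roll":0,"jaw":0.4},{"tx":0,"ty":0,"tz":0,"roll":0,"jaw":0.4},{"tx":1.3,"ty":0,"tz":0,"roll":0,"jaw":0.4},{"tx":1,"ty":0,"tz":0,"roll":0,"jaw":0.4}]'
python3 -m jog '[{"tx":1.3,"ty":0,"tz":0,"roll":0,"jaw":0.4},{"tx":1.5,"ty":0,"tz":0,"roll":0,"jaw":0.4},{"tx":1.5,"ty":0,"tz":0,"roll":0,"jaw":0.4},{"tx":1.5,"ty":0,"tz":0,"roll":0,"jaw":0.4},{"tx":1.5,"ty":0,"tz":0,"roll":0,"jaw":0.4},{"tx":1.5,"ty":0,"tz":0,"roll":0,"jaw":0.4},{"tx":1.2,"ty":0,"tz":0,"roll":0,"jaw":0.4},{"tx":0,"ty":0,"tz":0,"roll":0,"jaw":0.4}]'
python3 -c "
from h import *
look();tins(('scene','side'))"|grep 'rack'|grep -v 'hue [16]'
```

```text
time_s: 20.35
position: [0.5483, -0.1121, 0.0454]
tcp_rot: [[-0.066, 0.998, -0.002], [0.998, 0.066, 0.001], [0.001, -0.002, -1.0]]
force: [0.6, -0.4, -0.4]
opening: 0.76
grasp_force: 0.0
time_s: 21.15
position: [0.5475, -0.0882, 0.0458]
tcp_rot: [[-0.067, 0.998, 0.0], [0.998, 0.067, -0.0], [-0.0, 0.0, -1.0]]
force: [1.0, -0.6, 0.6]
opening: 0.4
grasp_force: 0.5
time_s: 21.95
position: [0.54, 0.0131, 0.0457]
tcp_rot: [[-0.069, 0.998, -0.001], [0.998, 0.069, 0.001], [0.001, -0.001, -1.0]]
force: [0.3, 0.4, -0.8]
opening: 0.403
grasp_force: 0.0
t 21.95 tcp rack [-0.0036 -0.0785] z 0.0457 yaw err 0.0018
scene tin_white_1 hue -1 p 0.87 rack [-0.0044  0.2006] iou 0.82
scene tin_white_1 hue 21 p 0.74 rack [0.0597 0.1977] iou 0.19
scene tin_white_1 hue -1 p 0.42 rack [-0.0073 -0.0318] iou 0.24
side tin_white_1 hue -1 p 0.89 rack [0.003 0.198] iou 0.82
side tin_white_1 hue -1 p 0.57 rack [-0.0026 -0.0355] iou 0.34
```

```bash
python3 -m jog '[{"tx":1,"ty":0.15,"tz":0,"roll":0,"jaw":0.4},{"tx":1.3,"ty":0.2,"tz":0,"roll":0,"jaw":0.4},{"tx":1.5,"ty":0,"tz":0,"roll":0,"jaw":0.4},{"tx":1.5,"ty":0,"tz":0,"roll":0,"jaw":0.4},{"tx":1.5,"ty":0,"tz":0,"roll":0,"jaw":0.4},{"tx":1.5,"ty":0,"tz":0,"roll":0,"jaw":0.4},{"tx":1.5,"ty":0,"tz":0,"roll":0,"jaw":0.4},{"tx":1.5,"ty":0,"tz":0,"roll":0,"jaw":0.4}]'
python3 -m jog '[{"tx":1.3,"ty":0,"tz":0,"roll":0,"jaw":0.4},{"tx":1.2,"ty":0,"tz":0,"roll":0,"jaw":0.4},{"tx":0.9,"ty":0,"tz":0,"roll":0,"jaw":0.4},{"tx":0.5,"ty":0,"tz":0,"roll":0,"jaw":0.4},{"tx":0.2,"ty":0,"tz":0,"roll":0,"jaw":0.4},{"tx":0,"ty":0,"tz":0,"roll":0,"jaw":0.4}]'
python3 -c "
from h import *
look();tins(('scene','side'))"|grep 'rack'|grep -v 'hue [16]'
```

```text
time_s: 23.05
position: [0.5364, 0.1253, 0.0458]
tcp_rot: [[-0.068, 0.998, -0.0], [0.998, 0.068, -0.0], [-0.0, -0.0, -1.0]]
force: [-0.2, -2.5, -0.2]
opening: 0.402
grasp_force: 1.0
time_s: 23.65
position: [0.5339, 0.165, 0.0458]
tcp_rot: [[-0.067, 0.998, -0.0], [0.998, 0.067, 0.0], [0.0, -0.0, -1.0]]
force: [1.0, -0.2, -0.1]
opening: 0.398
grasp_force: 0.0
t 23.65 tcp rack [0.0007 0.0735] z 0.0458 yaw err -0.0005
scene tin_white_1 hue -1 p 0.72 rack [-0.0026  0.2007] iou 0.71
scene tin_red hue 21 p 0.61 rack [ 0.0588 -0.0547] iou 0.38
side tin_white_1 hue -1 p 0.6 rack [0.0049 0.118 ] iou 0.23
side tin_white_1 hue -1 p 0.53 rack [0.0094 0.2149] iou 0.29
```

```bash
python3 -m jog '[{"tx":0.4,"ty":0,"tz":0,"roll":0,"jaw":0.4},{"tx":0,"ty":0,"tz":0,"roll":0,"jaw":0.4},{"tx":-1.5,"ty":0,"tz":0,"roll":0,"jaw":0.4},{"tx":-3,"ty":0,"tz":-2,"roll":0,"jaw":0.4},{"tx":-3,"ty":0,"tz":-4,"roll":0,"jaw":0.4},{"tx":-4,"ty":0,"tz":-4,"roll":0,"jaw":1},{"tx":-4,"ty":0.6,"tz":-1,"roll":0,"jaw":1},{"tx":-4,"ty":1,"tz":0,"roll":0,"jaw":1}]'
python3 -m jog '[{"tx":-4,"ty":1,"tz":0,"roll":0,"jaw":1},{"tx":-4,"ty":1,"tz":0,"roll":0,"jaw":1},{"tx":-4,"ty":0,"tz":0,"roll":0,"jaw":1},{"tx":-4,"ty":0,"tz":0,"roll":0,"jaw":1},{"tx":-1.5,"ty":0,"tz":0,"roll":0,"jaw":1},{"tx":0,"ty":0,"tz":0,"roll":0,"jaw":1}]'
python3 -c "
from h import *
look();tins(('scene','side','wrist'))"|grep -v 'hue [6]'
```

```text
time_s: 24.75
position: [0.5634, -0.0224, 0.1539]
tcp_rot: [[-0.067, 0.998, 0.005], [0.998, 0.067, -0.001], [-0.001, 0.005, -1.0]]
force: [0.4, -0.2, -0.5]
opening: 0.588
grasp_force: 0.0
time_s: 25.35
position: [0.5939, -0.1962, 0.151]
tcp_rot: [[-0.063, 0.998, 0.0], [0.998, 0.063, -0.0], [-0.0, 0.0, -1.0]]
force: [-0.2, 0.7, 0.0]
opening: 0.993
grasp_force: 0.0
t 25.35 tcp rack [ 0.0362 -0.291 ] z 0.151 yaw err -0.0041
scene tin_white_1 hue -1 p 0.96 rack [-0.0062  0.2031] iou 0.76
scene tin_white_1 hue 145 p 0.92 rack [ 0.0882 -0.4648] iou 0.93
scene tin_white_1 hue 1 p 0.6 rack [ 0.0376 -0.3056] iou 0.87
scene tin_white_1 hue -1 p 0.59 rack [-0.0019  0.1221] iou 0.79
scene tin_red hue 145 p 0.87 rack [ 0.1625 -0.3555] iou 0.95
scene tin_red hue 1 p 0.61 rack [ 0.0384 -0.307 ] iou 0.85
scene tin_red hue 13 p 0.45 rack [ 0.1572 -0.207 ] iou 0.53
side tin_white_1 hue -1 p 0.82 rack [0.0086 0.2104] iou 0.63
side tin_white_1 hue -1 p 0.66 rack [0.0058 0.1223] iou 0.76
side tin_white_1 hue 146 p 0.57 rack [ 0.0894 -0.4631] iou 0.96
side tin_red hue 146 p 0.74 rack [ 0.1626 -0.3548] iou 0.97
side tin_red hue 1 p 0.55 rack [ 0.0384 -0.3067] iou 0.94
wrist tin_red hue 2 p 0.77 rack [ 0.0356 -0.305 ] iou 0.82
wrist tin_red hue 147 p 0.76 rack [ 0.1299 -0.3265] iou 0.18
```

```bash
python3 -m jog '[{"tx":-1,"ty":0.1,"tz":1,"roll":0,"jaw":1},{"tx":-0.5,"ty":0,"tz":2,"roll":0,"jaw":1},{"tx":0,"ty":0,"tz":2.5,"roll":0,"jaw":1},{"tx":0,"ty":0,"tz":2.3,"roll":0,"jaw":1},{"tx":0,"ty":0,"tz":1.5,"roll":0,"jaw":1},{"tx":0,"ty":0,"tz":0,"roll":0,"jaw":1},{"tx":0,"ty":0,"tz":0,"roll":0,"jaw":0.75},{"tx":0,"ty":0,"tz":0,"roll":0,"jaw":0.75}]'
python3 -m jog '[{"tx":0,"ty":0,"tz":0,"roll":0,"jaw":0.75},{"tx":0,"ty":0,"tz":0,"roll":0,"jaw":0.75},{"tx":0,"ty":0,"tz":0,"roll":0,"jaw":0.75}]'
python3 -c "
from h import *
look()"
```

```text
time_s: 26.6
position: [0.597, -0.2088, 0.0592]
tcp_rot: [[-0.068, 0.998, 0.002], [0.998, 0.068, -0.001], [-0.001, 0.001, -1.0]]
force: [-1.8, 0.0, 0.0]
opening: 0.894
grasp_force: 0.6
time_s: 26.9
position: [0.5966, -0.2086, 0.0592]
tcp_rot: [[-0.067, 0.998, 0.001], [0.998, 0.067, -0.001], [-0.001, 0.001, -1.0]]
force: [-3.5, -1.3, 4.1]
opening: 0.864
grasp_force: 30.0
t 26.9 tcp rack [ 0.038  -0.3036] z 0.0592 yaw err 0.0
```

```bash
python3 -m jog '[{"tx":1.3,"ty":-1.3,"tz":0,"roll":0,"jaw":0.75},{"tx":2,"ty":-1.5,"tz":0,"roll":0,"jaw":0.75},{"tx":3,"ty":-1.05,"tz":0,"roll":0,"jaw":0.75},{"tx":3,"ty":0,"tz":0,"roll":0,"jaw":0.75},{"tx":3,"ty":0,"tz":0,"roll":0,"jaw":0.75},{"tx":3,"ty":0,"tz":0,"roll":0,"jaw":0.75},{"tx":2,"ty":0,"tz":0,"roll":0,"jaw":0.75},{"tx":0,"ty":0,"tz":0,"roll":0,"jaw":0.75}]'
python3 -c "
from h import *
look();tins(('scene','side'))"|grep -v 'hue 64'
```

```text
time_s: 27.7
position: [0.5464, -0.035, 0.0592]
tcp_rot: [[-0.069, 0.998, 0.001], [0.998, 0.069, 0.002], [0.002, 0.002, -1.0]]
force: [-1.5, 6.7, 10.5]
opening: 0.864
grasp_force: 30.0
t 27.7 tcp rack [-0.0003 -0.127 ] z 0.0592 yaw err 0.0014
scene tin_white_1 hue -1 p 0.95 rack [-0.0039  0.2009] iou 0.76
scene tin_white_1 hue 145 p 0.74 rack [ 0.089  -0.4629] iou 0.95
scene tin_white_1 hue -1 p 0.66 rack [0.0017 0.121 ] iou 0.78
scene tin_white_1 hue 65 p 0.61 rack [-0.1713 -0.4978] iou 0.96
scene tin_red hue 1 p 0.81 rack [ 0.004  -0.1324] iou 0.49
scene tin_red hue 145 p 0.79 rack [ 0.1614 -0.3543] iou 0.96
side tin_white_1 hue 146 p 0.98 rack [ 0.0874 -0.4634] iou 0.95
side tin_white_1 hue -1 p 0.73 rack [0.0154 0.2157] iou 0.6
side tin_white_1 hue -1 p 0.61 rack [0.0037 0.1225] iou 0.83
side tin_red hue 1 p 0.88 rack [ 0.0002 -0.1357] iou 0.79
side tin_red hue 146 p 0.58 rack [ 0.1625 -0.356 ] iou 0.94
```

```bash
python3 -m jog '[{"tx":0,"ty":0,"tz":0,"roll":0,"jaw":1},{"tx":0,"ty":0,"tz":0,"roll":0,"jaw":1},{"tx":0,"ty":0,"tz":0,"roll":0,"jaw":1},{"tx":-2,"ty":0,"tz":0.3,"roll":0,"jaw":1},{"tx":-2.9,"ty":0,"tz":0.4,"roll":0,"jaw":0.95},{"tx":-2.3,"ty":0,"tz":0.5,"roll":0,"jaw":0.4},{"tx":0,"ty":0,"tz":0,"roll":0,"jaw":0.4},{"tx":0,"ty":0,"tz":0,"roll":0,"jaw":0.4}]'
python3 -m jog '[{"tx":0,"ty":0,"tz":0,"roll":0,"jaw":0.4},{"tx":0,"ty":0,"tz":0,"roll":0,"jaw":0.4},{"tx":0,"ty":0,"tz":0,"roll":0,"jaw":0.4},{"tx":0,"ty":0,"tz":0,"roll":0,"jaw":0.4},{"tx":0,"ty":0,"tz":0,"roll":0,"jaw":0.4},{"tx":0,"ty":0,"tz":0,"roll":0,"jaw":0.4},{"tx":1.3,"ty":0,"tz":0,"roll":0,"jaw":0.4},{"tx":1,"ty":0,"tz":0,"roll":0,"jaw":0.4}]'
python3 -m jog '[{"tx":1.3,"ty":0,"tz":0,"roll":0,"jaw":0.4},{"tx":1.5,"ty":0,"tz":0,"roll":0,"jaw":0.4},{"tx":1.5,"ty":0,"tz":0,"roll":0,"jaw":0.4},{"tx":1.5,"ty":0,"tz":0,"roll":0,"jaw":0.4},{"tx":1.5,"ty":0,"tz":0,"roll":0,"jaw":0.4},{"tx":1.5,"ty":0,"tz":0,"roll":0,"jaw":0.4},{"tx":1,"ty":0,"tz":0,"roll":0,"jaw":0.4},{"tx":0,"ty":0,"tz":0,"roll":0,"jaw":0.4}]'
python3 -c "
from h import *
look();tins(('scene','side'))"|grep 'rack'|grep -v 'hue [6]'
```

```text
time_s: 28.8
position: [0.5506, -0.1105, 0.0458]
tcp_rot: [[-0.066, 0.998, -0.001], [0.998, 0.066, 0.001], [0.001, -0.001, -1.0]]
force: [0.2, 0.5, 0.6]
opening: 0.763
grasp_force: 0.0
time_s: 29.6
position: [0.549, -0.0861, 0.0461]
tcp_rot: [[-0.067, 0.998, -0.001], [0.998, 0.067, 0.001], [0.001, -0.001, -1.0]]
force: [0.1, -0.3, -0.2]
opening: 0.398
grasp_force: 0.0
time_s: 30.4
position: [0.5422, 0.0126, 0.0461]
tcp_rot: [[-0.069, 0.998, -0.001], [0.998, 0.069, 0.001], [0.001, -0.001, -1.0]]
force: [-1.2, -0.1, 0.2]
opening: 0.399
grasp_force: 0.0
t 30.4 tcp rack [-0.0013 -0.0792] z 0.0461 yaw err 0.0016
scene tin_white_1 hue -1 p 0.88 rack [-0.0058  0.2032] iou 0.78
scene tin_white_1 hue 145 p 0.83 rack [ 0.0878 -0.464 ] iou 0.95
scene tin_white_1 hue -1 p 0.75 rack [-0.0059  0.1239] iou 0.84
scene tin_red hue 145 p 0.97 rack [ 0.1613 -0.3544] iou 0.97
scene tin_red hue 2 p 0.44 rack [-0.005  -0.0318] iou 0.2
side tin_white_1 hue -1 p 0.89 rack [0.0168 0.2209] iou 0.63
side tin_white_1 hue 146 p 0.84 rack [ 0.089 -0.464] iou 0.92
side tin_white_1 hue -1 p 0.75 rack [0.0028 0.1215] iou 0.76
side tin_red hue 146 p 0.86 rack [ 0.1644 -0.3554] iou 0.96
side tin_red hue -1 p 0.75 rack [-0.0017 -0.0355] iou 0.35
```

```bash
python3 -m jog '[{"tx":1,"ty":0.1,"tz":0,"roll":0,"jaw":0.4},{"tx":1.3,"ty":0,"tz":0,"roll":0,"jaw":0.4},{"tx":1.5,"ty":0,"tz":0,"roll":0,"jaw":0.4},{"tx":1.5,"ty":0,"tz":0,"roll":0,"jaw":0.4},{"tx":1.1,"ty":0,"tz":0,"roll":0,"jaw":0.4},{"tx":0.9,"ty":0,"tz":0,"roll":0,"jaw":0.4},{"tx":0.4,"ty":0,"tz":0,"roll":0,"jaw":0.4},{"tx":0,"ty":0,"tz":0,"roll":0,"jaw":0.4}]'
python3 -c "
from h import *
look();tins(('scene','side'))"|grep 'rack'|grep -v 'hue [6]'
```

```text
time_s: 31.5
position: [0.5384, 0.0885, 0.0462]
tcp_rot: [[-0.068, 0.998, -0.0], [0.998, 0.068, 0.0], [0.0, -0.0, -1.0]]
force: [0.2, -0.5, -0.3]
opening: 0.398
grasp_force: 0.0
t 31.5 tcp rack [ 0.     -0.0032] z 0.0462 yaw err 0.0007
scene tin_white_1 hue -1 p 0.82 rack [-0.0065  0.2022] iou 0.82
scene tin_white_1 hue 145 p 0.78 rack [ 0.087  -0.4626] iou 0.94
scene tin_white_1 hue -1 p 0.55 rack [-0.0058  0.1264] iou 0.74
scene tin_red hue 145 p 0.92 rack [ 0.1623 -0.3539] iou 0.96
side tin_white_1 hue 146 p 0.89 rack [ 0.0896 -0.4637] iou 0.96
side tin_white_1 hue -1 p 0.87 rack [0.0107 0.2101] iou 0.58
side tin_white_1 hue -1 p 0.62 rack [0.0132 0.1372] iou 0.37
side tin_red hue -1 p 0.81 rack [0.0001 0.0397] iou 0.28
side tin_red hue 146 p 0.78 rack [ 0.1667 -0.3543] iou 0.92
```

```bash
python3 -m jog '[{"tx":0.3,"ty":0,"tz":0,"roll":0,"jaw":0.4},{"tx":0,"ty":0,"tz":0,"roll":0,"jaw":0.4},{"tx":-1.5,"ty":0,"tz":0,"roll":0,"jaw":0.4},{"tx":-2.5,"ty":0,"tz":-1.5,"roll":0,"jaw":0.4},{"tx":-2.5,"ty":0,"tz":-3,"roll":0,"jaw":0},{"tx":-1.3,"ty":0,"tz":-2,"roll":0,"jaw":0},{"tx":0,"ty":3.6,"tz":0,"roll":0,"jaw":0},{"tx":0,"ty":3.6,"tz":0,"roll":0,"jaw":0}]'
python3 -m jog '[{"tx":0,"ty":3.8,"tz":0,"roll":0,"jaw":0},{"tx":0,"ty":0,"tz":1,"roll":0,"jaw":0},{"tx":0,"ty":0,"tz":2,"roll":0,"jaw":0},{"tx":0,"ty":0,"tz":2.5,"roll":0,"jaw":0},{"tx":0,"ty":0,"tz":1.6,"roll":0,"jaw":0},{"tx":0,"ty":0,"tz":0,"roll":0,"jaw":0}]'
cat >> h.py <<'E'
def gate():
    for n in("scene","side"):
        c=capture(n)
        for r in landmark_of(n,"gate_tip")[:2]:
            v=rk(onz(c,r["point"],.04))-[.052,-.010]; print(n,"gate p",round(r["p"],2),"len",round(np.hypot(*v),3),"angle",round(np.arctan2(-v[1],-v[0]),3))
E
python3 -c "
from h import *
look();tins(('scene','side'));gate()
for a in np.arange(1.6,-.01,-.2):
    d=np.array([-np.cos(a),-np.sin(a)]);n=np.array([np.sin(a),-np.cos(a)]);print(round(a,2),np.round((np.array([.052,-.01])+.06*d+n*(.007+.015*abs(n[0])+.0095*abs(n[1])))*100,2))"|grep -v 'hue [6]'
```

```text
time_s: 32.6
position: [0.6163, 0.0156, 0.1124]
tcp_rot: [[-0.065, 0.998, 0.001], [0.998, 0.065, -0.0], [-0.0, 0.001, -1.0]]
force: [1.4, -0.8, -0.5]
opening: 0.123
grasp_force: 0.0
time_s: 33.2
position: [0.6505, 0.0198, 0.0372]
tcp_rot: [[-0.067, 0.998, -0.007], [0.998, 0.067, 0.001], [0.001, -0.007, -1.0]]
force: [-0.4, -0.6, -0.3]
opening: 0.007
grasp_force: 0.0
t 33.2 tcp rack [ 0.1072 -0.0793] z 0.0372 yaw err -0.0007
scene tin_white_1 hue -1 p 0.89 rack [-0.0021  0.1241] iou 0.8
scene tin_white_1 hue -1 p 0.78 rack [-0.0111  0.206 ] iou 0.69
scene tin_white_1 hue 145 p 0.62 rack [ 0.0881 -0.4627] iou 0.94
scene tin_red hue 1 p 0.86 rack [-0.0064  0.0482] iou 0.65
scene tin_red hue 145 p 0.83 rack [ 0.1611 -0.3544] iou 0.96
side tin_white_1 hue 146 p 0.71 rack [ 0.0904 -0.4631] iou 0.97
side tin_white_1 hue -1 p 0.67 rack [0.0167 0.2195] iou 0.6
side tin_white_1 hue -1 p 0.6 rack [0.0048 0.1271] iou 0.64
side tin_red hue 146 p 0.72 rack [ 0.162  -0.3562] iou 0.96
side tin_red hue 1 p 0.64 rack [0.0018 0.0413] iou 0.85
side tin_red hue 18 p 0.59 rack [ 0.047 -0.057] iou 0.45
scene gate p 0.45 len 0.08 angle 1.557
side gate p 0.86 len 0.088 angle 1.721
side gate p 0.59 len 0.092 angle -0.143
1.6 [ 7.6  -6.93]
1.4 [ 6.49 -7.31]
1.2 [ 5.3  -7.48]
1.0 [ 4.04 -7.39]
0.8 [ 2.77 -7.  ]
0.6 [ 1.56 -6.31]
0.4 [ 0.51 -5.33]
0.2 [-0.3  -4.08]
0.0 [-0.8  -2.65]
```

```bash
python3 -m jog '[{"tx":0.4,"ty":-1.5,"tz":-0.3,"roll":0,"jaw":0},{"tx":0.4,"ty":-1.5,"tz":0,"roll":0,"jaw":0},{"tx":-0.3,"ty":-1.1,"tz":0,"roll":0,"jaw":0},{"tx":-0.2,"ty":-1.2,"tz":0,"roll":0,"jaw":0},{"tx":0.1,"ty":-1.25,"tz":0,"roll":0,"jaw":0},{"tx":0.4,"ty":-1.3,"tz":0,"roll":0,"jaw":0},{"tx":0.7,"ty":-1.2,"tz":0,"roll":0,"jaw":0},{"tx":0,"ty":0,"tz":0,"roll":0,"jaw":0}]'
python3 -c "
from h import *
look();gate()"
```

```text
time_s: 34.5
position: [0.5604, 0.0293, 0.0433]
tcp_rot: [[-0.068, 0.998, -0.002], [0.998, 0.068, 0.0], [0.0, -0.002, -1.0]]
force: [-0.2, 0.2, -0.5]
opening: 0.01
grasp_force: 0.0
t 34.5 tcp rack [ 0.0179 -0.0637] z 0.0433 yaw err 0.0004
scene gate p 0.32 len 0.043 angle -0.976
side gate p 0.58 len 0.092 angle 0.722
```

```bash
python3 -m jog '[{"tx":0.5,"ty":-0.65,"tz":0,"roll":0,"jaw":0},{"tx":0.5,"ty":-0.65,"tz":0,"roll":0,"jaw":0},{"tx":0.6,"ty":-0.4,"tz":0,"roll":0,"jaw":0},{"tx":0.6,"ty":-0.4,"tz":0,"roll":0,"jaw":0},{"tx":0.6,"ty":-0.3,"tz":0,"roll":0,"jaw":0},{"tx":0.4,"ty":-0.2,"tz":0,"roll":0,"jaw":0},{"tx":0.3,"ty":0,"tz":0,"roll":0,"jaw":0},{"tx":0,"ty":0,"tz":0,"roll":0,"jaw":0}]'
python3 -c "
from h import *
look();gate()"
```

```text
time_s: 35.5
position: [0.5333, 0.0626, 0.0431]
tcp_rot: [[-0.068, 0.998, -0.001], [0.998, 0.068, -0.0], [0.0, -0.001, -1.0]]
force: [-0.2, -0.2, -0.1]
opening: 0.007
grasp_force: 0.0
t 35.5 tcp rack [-0.0068 -0.0287] z 0.0431 yaw err 0.0006
scene gate p 0.54 len 0.097 angle -0.04
side gate p 0.7 len 0.178 angle -1.067
side gate p 0.69 len 0.086 angle 0.078
```

```bash
for i in 1 ; do python3 -m jog '[{"tx":0.2,"ty":0,"tz":0,"roll":0,"jaw":0},{"tx":0,"ty":0,"tz":0,"roll":0,"jaw":0}]'; done; python3 -m jog '[{"tx":0.15,"ty":0,"tz":0,"roll":0,"jaw":0},{"tx":0,"ty":0,"tz":0,"roll":0,"jaw":0}]'
python3 -c "
from h import *
look();gate()"
```

```text
time_s: 35.9
position: [0.5341, 0.063, 0.0432]
tcp_rot: [[-0.068, 0.998, 0.0], [0.998, 0.068, -0.002], [-0.002, 0.0, -1.0]]
force: [0.2, -4.9, -1.3]
opening: 0.008
grasp_force: 2.4
time_s: 36.1
position: [0.5341, 0.0633, 0.0432]
tcp_rot: [[-0.069, 0.998, 0.001], [0.998, 0.069, -0.004], [-0.004, 0.0, -1.0]]
force: [-0.2, -8.7, -0.4]
opening: 0.007
grasp_force: 4.6
t 36.1 tcp rack [-0.006 -0.028] z 0.0432 yaw err 0.0019
scene gate p 0.53 len 0.017 angle 0.527
scene gate p 0.5 len 0.095 angle -0.056
side gate p 0.72 len 0.085 angle -0.07
```

The force climbs while the tool stands still, so the gate is on its stop. I'll back off, go up and check the result.

```bash
python3 -m jog '[{"tx":-1.5,"ty":0,"tz":0,"roll":0,"jaw":0},{"tx":-2.5,"ty":0,"tz":0,"roll":0,"jaw":0},{"tx":-2,"ty":0,"tz":-2,"roll":0,"jaw":0},{"tx":-2,"ty":0,"tz":-4,"roll":0,"jaw":0},{"tx":-3,"ty":0,"tz":-4,"roll":0,"jaw":0},{"tx":-4,"ty":0,"tz":-3,"roll":0,"jaw":0},{"tx":-4,"ty":0,"tz":0,"roll":0,"jaw":0},{"tx":0,"ty":0,"tz":0,"roll":0,"jaw":0}]'
python3 -c "
from h import *
look();gate();tins(('scene','side'))
a=cv2.resize(capture('scene')['img'][120:220,200:360,::-1],(400,250)); b=cv2.resize(capture('side')['img'][130:230,140:300,::-1],(400,250)); cv2.imwrite('pics/end.png',np.hstack([a,b]))"|grep -v 'hue 6'
```

```text
time_s: 37.1
position: [0.5485, -0.1297, 0.175]
tcp_rot: [[-0.062, 0.998, 0.006], [0.998, 0.062, -0.004], [-0.004, 0.006, -1.0]]
force: [-0.0, -0.3, 0.8]
opening: 0.004
grasp_force: 0.0
t 37.1 tcp rack [-0.0047 -0.2216] z 0.175 yaw err -0.0054
scene gate p 0.48 len 0.093 angle -0.042
side gate p 0.56 len 0.079 angle -0.097
scene tin_white_1 hue -1 p 0.7 rack [-0.0083  0.2063] iou 0.76
scene tin_white_1 hue 145 p 0.7 rack [ 0.0881 -0.4627] iou 0.96
scene tin_white_1 hue -1 p 0.62 rack [-0.0047  0.1247] iou 0.76
scene tin_white_1 hue 20 p 0.58 rack [ 0.0156 -0.0102] iou 0.33
scene tin_red hue 145 p 0.71 rack [ 0.1628 -0.354 ] iou 0.96
scene tin_red hue 1 p 0.67 rack [-0.017   0.0512] iou 0.76
side tin_white_1 hue 146 p 0.87 rack [ 0.0895 -0.4643] iou 0.97
side tin_white_1 hue -1 p 0.74 rack [0.0186 0.222 ] iou 0.63
side tin_white_1 hue -1 p 0.59 rack [0.0135 0.1354] iou 0.65
side tin_red hue 146 p 0.81 rack [ 0.1621 -0.3554] iou 0.97
side tin_red hue 1 p 0.68 rack [0.0184 0.0591] iou 0.73
```

View pics/end.png

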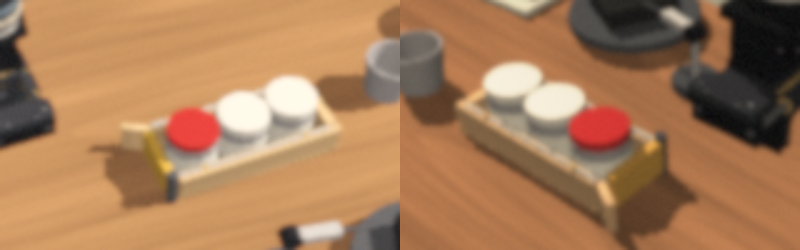

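The crops show the three tins in single file with the red one at (195,130) and (600,128), next to the gate. The gate is flush across the mouth at (160,160) and (640,165). The occluded fits are biased outward, but they agree with red about 43 mm in and the whites about 121 and 198 mm in.

```bash
python3 -c "
from rig import *
print(hand_in())"
```

```text
the job is handed in; nothing more can be done
None
```

I handed the job in at about 37 s: the three tins stand in single file with the red one next to the shut gate, though I got no verdict back; I slid each tin to the lane in the gripper without lifting it, then pushed it in from behind.

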